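# Release an indexed specimen plate and hold its plunger out

## Robot

A 7-joint arm with a two-finger parallel gripper is mounted at the origin on a cart in front of the work surface, level with it; the furniture and walls round the work are solid. World frame = base frame: x ahead of the robot, y to its left, z up, the work surface at z = 0. Lengths are in m, angles in rad, forces in N, time in s.
With the tool pointing down it reaches from about 0.35 to 0.9 m from the base axis. Payload 19.9 kg.
Tool frame: the origin (TCP) lies midway between the tips of the shut fingers; the grasp point (between the pads) lies 19 mm behind it; z points along the fingers, y is the line along which they close (so a half turn about z gives the same grasp; the last joint's range is limited). The gripper opens to 85 mm and grips with 20 to 120 N. Pads are 22 mm wide; open, the fingers measure 114 mm over their backs; the gripper's body (76 mm by 85 mm) begins 54 mm behind the grasp point. The pads swing forward as they close: fully open they stand 13 mm farther back than shut.
Start: joints at [-1.179, 0.417, -0.01, 1.614, 0.005, 1.111, -0.053], TCP at [0.263, 0.567, 0.231] pointing down, gripper open.
Joint ranges: [-2.81, 2.81], [-0.39, 2.02], [-1.27, 1.25], [0.06, 2.57], [-1.19, 4.33], [0.19, 2], [-2.82, 2.82]. Speed limits (rad/s): [1.89, 1.89, 2.39, 2.39, 3.01, 3.01, 3.01].

## Interface

Orientations are given as a 3x3 rotation matrix whose columns are the frame's x, y, z axes.
In Python, from plant import ctrl gives the robot as it stands. The module is installed in compiled form; this text tells all that it offers.
- The arm moves only by the shell command python3 -m inch 'ROWS'. ROWS is a JSON object of lists of equal length, an entry for each row: "rot": the turn, a rotation vector about the tool's x, y, z in rad, a list of three; "dp": the shift along the tool's x, y, z in cm, a list of three; "fingers": the finger opening in cm, from 0 to 8.54. In form: {"rot": [[rx, ry, rz], ...], "dp": [[tx, ty, tz], ...], "fingers": [fingers, ...]}. A call has 1 to 8 rows; each row shifts and turns the commanded pose from where the row before left it, along the tool's axes as they then stand; what a row does not reach is not made up. A row lasts 1/8 s, in which the tool goes at most 62.5 mm and 10.7 degrees, less where a joint would pass 70% of its speed; a pose out of reach is approached as far as the arm can. A call is refused whole if a number of a shift passes 6.25 or a number of a turn 0.188, either way. A call with a gripper value outside its range is refused whole. The fingers move at their own pace and stop on an object; the grip force is fixed at half the most. Time passes only in rows, so rows that do not move let the fingers close. It gives the time, the measured TCP pose, the force, the opening and the grip force at its end, in the units of the state.
- ctrl.read_state(): the state, without advancing time (a new reading comes with each control period).
- ctrl.camera(name): name is "scene" or "top"; returns the picture (480x640x3 uint8, red, green, blue); there is no depth.
- ctrl.camera_params(name): a dict with "camera_matrix" (3x3 intrinsics, pixels), "dist_coeffs" ([k1, k2, p1, p2, k3] as OpenCV has them; the pictures are not rectified), "R" (3x3) and "t" (3): a world point X has camera coordinates R X + t. Camera axes: x right, y down, z forward; pixel columns grow to the right and rows downward; lengths in m; the calibration is good to about 2 mm. A picture is of the moment at which its call begins. camera_params takes no time and is no camera call.
- ctrl.sign_off(): hands the job in; it is judged then, once.
Trained networks look in the newest picture that a camera, given by its name, has taken for a name from the list of things; names that differ only in an ending like _2 or _b are one class to them, and where a whole thing is asked for, a point or a joint stands for the part that bears it (a point fixed in the world has none). Each returns a list of dicts, best first, with "p" (0 to 1); they miss things now and then, are a little off and sometimes report something else, mostly with a low value. They report only what shows in the picture. A call takes as long as a camera call.
- ctrl.boxes_of(camera, label): "at" ([x, y, z] in m, in world coordinates, good to about 4 mm: the middle of the surface that is visible of it).
The state is a dict: "time": time; "joints": joint angles; "qvel": joint speeds; "tau": joint torques, N m; "tcp_pos": TCP position; "tool_rot": TCP orientation; "wrist_force": force on the tool from outside, world axes, zero at the start; "wrist_torque": the same for the moment, N m; "finger_gap": opening from 0.0 (shut) to 1.0 (fully open); "grasp_force": force on a finger pad.
Only numpy, scipy, OpenCV 4.12 (cv2) and the standard library are available. Lean on these libraries where they do the work, as an engineer would, in place of code of your own. Each camera call takes 0.05 s, during which the arm holds its last target. There are 200 camera calls.

## Task

The specimen plate of the index fixture is wound back, clamped and pinned. Swing the red clamp lever all the way up so that the plate is free and leave it up, then pull the black knob of the index plunger straight up as far as it goes and keep hold of it while the plate's spring turns the plate round to its end stop. Finish still holding the plunger fully out and touching nothing else, so that I can turn the plate by hand; leave the other things on the desk where they are.

Things in the scene. Friction and masses are not known exactly. Their poses are not given: they have to be found in the camera images.
- index_fixture: Bench index fixture for specimens, heavy, fixed to the desk. Grey base 124 (x) by 176 (y) by 12 high; origin at the centre of its underside; x points from its front to its back (roughly away from the robot, yaw within 0.4 rad), y to its left, z up. Round plate in the middle, plunger bracket on the left (top at z 58), clamp lever's block on the right (x 0, y -72, top at z 57).
- plate_centre (a point): Centre of the top face of the round aluminium index plate: x 0, y 0, z 36 in the fixture's frame. The plate is 112 across and 10 thick, with 12 index holes 30 degrees apart on a circle of 45 radius; brass cartridge cases stand on it within 30 of its centre, tops at z 61.
- clamp_lever (a joint): Angle of the clamp lever (rad), on a level axle along the fixture's y. 0 = shut: it lies to the front, 0.14 rad above level, and clamps the plate. It grows as the grip swings up: 1.43 straight up, 1.70 end stop (leaning a little back). Plate free from about 1.0. Stiff hinge (0.11 N m, 2 N at the grip): it stays where it is left. Starts at 0 to 0.1.
- lever_grip (a point): Centre of the lever's round red grip (17 across, 40 long along the lever), 64 from the axle; moves with the lever. With the lever shut it is at x -63, y -92, z 53 in the fixture's frame, with free space on both sides of it along the fixture's y and 30 mm below it.
- lever_hinge (a point): Point on the lever's axle in the plane in which the grip swings: x 0, y -92, z 44 in the fixture's frame (does not move). The axle runs along the fixture's y.
- index_plunger (a joint): How far the sprung index plunger is pulled straight up (m). 0 = its 6 mm steel pin sits 8 mm deep in a hole of the plate; clear of the plate above 0.008; 0.014 = end stop, fully out. The spring pulls it down with 6 N at 0 and 11.6 N at 0.014, so it snaps back when let go.
- pull_knob (a point): Centre of the plunger's black knurled pull knob: upright cylinder 21 across, 25 high, red dot on its flat top. Seated, this centre is at x 0, y 45, z 77.5 in the fixture's frame (knob from z 65 to 90); it rises with the plunger. Below the knob is only a narrower nut (18 across, up to z 64) on the bracket (top at z 58).
- index_plate (a joint): Angle of the plate (rad), growing clockwise from above. Starts at about 0, wound back, held by pin and clamp. Unclamped and with the pin clear, a damped return spring (0.11 N m) turns it at about 1 rad/s to its stop at 1.047, two holes on. If the plunger drops too early, its pin drags on the plate or catches in the hole between (0.52).
- notebook: Bystander: purple spiral-bound notebook, 148x109x14, lying to the right (mm). Leave it alone. Origin at the centre of its underside.
- wax_tin: Bystander: round grey tin with a yellow label, 56 across, 20 high (mm). Leave it alone. Origin at the centre of its underside.
- red_vial: Bystander: white sample vial with a red cap, 23 across, 53 high, standing (mm). Leave it alone. Origin at the centre of its underside.
- blue_vial: Bystander: white sample vial with a blue cap, 23 across, 53 high, standing (mm). Leave it alone. Origin at the centre of its underside.
- yellow_vial: Bystander: white sample vial with a yellow cap, 23 across, 53 high, standing (mm). Leave it alone. Origin at the centre of its underside.
- screwdriver: Bystander: small screwdriver with a yellow handle, 160 long, lying (mm). Leave it alone. Origin at the centre of its underside.
- caliper: Bystander: digital calliper, 210 long, lying (mm). Leave it alone. Origin at the centre of its underside.
- loupe: Bystander: folding loupe, 45x36x13, lying (mm). Leave it alone. Origin at the centre of its underside.

How it is judged:
On the way, in this order (a step that is already met when the one before it is completed fails the run):
1. the clamp lever is swung up while the plunger is still in its hole (value of joint clamp_lever above 1.2 rad and value of joint index_plunger below 0.004 m and value of joint index_plate below 0.15 rad), for 0.2 s.
2. the plunger is pulled out in the fingers and the plate has turned to its stop (value of joint index_plunger above 0.0115 m and contact force between the fingers and index_plunger above 2 N and value of joint index_plate above 0.98 rad), for 0.2 s.
At the end, for the whole second after the job is handed in: The fingers hold the index plunger at least 11.5 mm out of its 14 mm (contact force over 2 N); the clamp lever stands up (over 1.2 rad); the plate rests at its stop (over 0.98 rad); the robot touches neither plate nor lever (all of step 2 and value of joint clamp_lever above 1.2 rad and contact force between the arm and index_plate below 0.5 N and contact force between the arm and clamp_lever below 0.5 N); the arm keeps its last pose, push and grip.
It fails at once if a bystander is pushed more than 25 mm (distance of any of notebook, wax_tin, red_vial, blue_vial, yellow_vial, screwdriver, caliper, loupe from where it was at the start of the episode above 0.025 m).
It fails at once if a vial is knocked over (angle between any of red_vial, blue_vial, yellow_vial's own z axis and vertical above 0.6 rad).
It also fails if it takes over 48 s, if anything falls off the work surface, if the arm or the gripper's body presses on something with over 40 N, if the wrist force passes 120 N, or if a joint passes its speed limit or range.

## Working session

There is one attempt and no reset: what is moved stays moved. The work goes in short steps, Python scripts to look and compute and a shell command to move; the robot and the scene stay as the last step left them, time stands still between calls to the robot, and variables do not carry over. Pictures are saved under pics/ and viewed, at most 10 in all, crops included, and the job is handed in when it is done.

```bash
mkdir -p pics; cat > h.py <<'E'
import numpy as np, cv2
from plant import ctrl
def P(n):
    p=ctrl.camera_params(n); return [np.array(p[k],float) for k in("camera_matrix","dist_coeffs","R","t")]
def proj(n,X):
    K,d,R,t=P(n); return cv2.projectPoints(np.array(X,float).reshape(-1,3),cv2.Rodrigues(R)[0],t,K,d)[0].reshape(-1,2)
def ray(n,uv,z):
    K,d,R,t=P(n); u=cv2.undistortPoints(np.array([[uv]],float),K,d)[0,0]
    o=-R.T@t; v=R.T@np.array([*u,1]); return o+v*(z-o[2])/v[2]
E
python3 - <<'E'
from h import *
for n in("scene","top"):
    cv2.imwrite(f"pics/{n}0.png",ctrl.camera(n)[:,:,::-1])
    for l in("index_fixture","pull_knob","lever_grip","index_plate","clamp_lever"):
        print(n,l,[(np.round(b["at"],4).tolist(),round(b["p"],2)) for b in ctrl.boxes_of(n,l)[:2]])
s=ctrl.read_state(); print(s["time"],s["tcp_pos"],np.round(s["tool_rot"],3),s["finger_gap"])
E
```

```text
scene index_fixture []
scene pull_knob [([0.5577, 0.4697, 0.0089], 0.16)]
scene lever_grip [([0.4495, 0.6033, 0.0364], 0.71), ([0.4826, 0.6277, 0.0313], 0.32)]
scene index_plate []
scene clamp_lever [([0.557, 0.4724, 0.0092], 0.47)]
top index_fixture []
top pull_knob [([0.5763, -0.0011, 0.0914], 0.46)]
top lever_grip [([0.5766, -0.145, 0.0582], 0.51)]
top index_plate [([0.5884, -0.0477, 0.0372], 0.91)]
top clamp_lever [([0.5754, -0.1401, 0.0526], 0.45)]
0.6 [0.26272008 0.56708486 0.23125517] [[-0.907  0.42   0.   ]
 [ 0.42   0.907 -0.   ]
 [-0.    -0.    -1.   ]] 0.997916731318215
```

View pics/scene0.png

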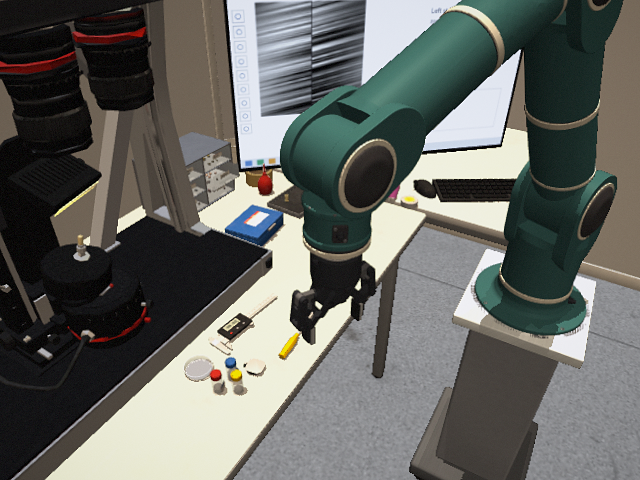

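View pics/top0.png

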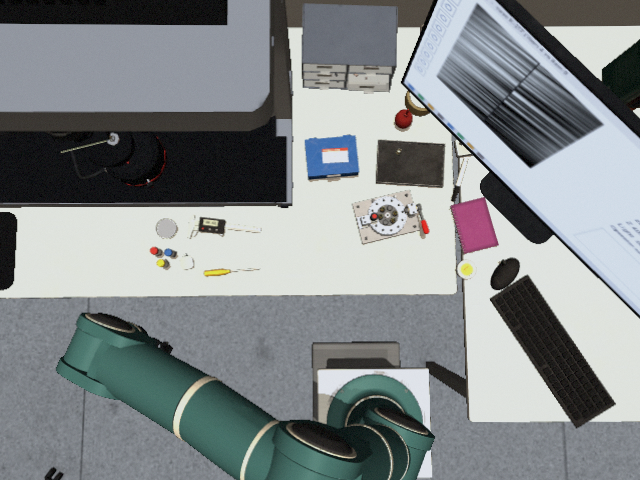

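The top view shows the fixture at about (390,217): red-dotted knob near (374,216), red grip near (425,226), notebook to the right at (473,224). In the scene view the arm hides the fixture. I'll zoom in on the top view.

```bash
python3 - <<'E'
from h import *
im=cv2.imread("pics/top0.png")[180:255,345:445]
cv2.imwrite("pics/c0.png",cv2.resize(im,None,fx=8,fy=8,interpolation=cv2.INTER_CUBIC))
K,d,R,t=P("top"); print(-R.T@t,K[0,0],R)
K,d,R,t=P("scene"); print(-R.T@t)
E
```

```text
[0.35744963 0.16588897 1.54372619] 527.7146058022539 [[-0.0077262  -0.99987465  0.01382026]
 [-0.99410579  0.00618557 -0.10823774]
 [ 0.10813869 -0.01457506 -0.99402897]]
[0.00696234 1.06574771 0.80457422]
```

View pics/c0.png

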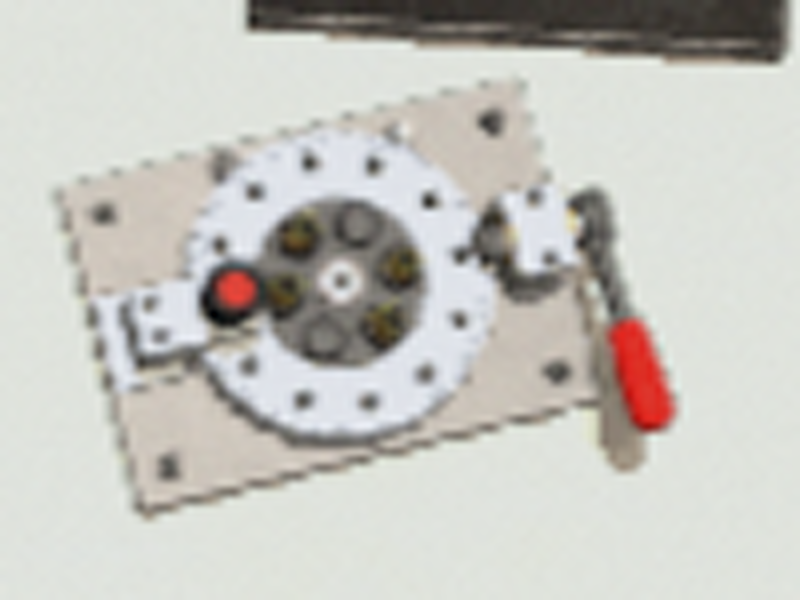

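The crop shows the fixture clearly: knob dot at crop (236,289), plate centre (342,281), grip (642,375), and base corners at (60,190), (520,80) and (145,512). Next I'll fit the pose to these points.

```bash
cat >> h.py <<'E'
def px(u,v): return (345+(u+.5)/8-.5,180+(v+.5)/8-.5)
E
python3 - <<'E'
from h import *
from scipy.optimize import least_squares
obs=[((60,190),(.062,.088,.012)),((520,80),(.062,-.088,.012)),((145,512),(-.062,.088,.012)),((342,281),(0,0,.038)),((236,289),(0,.045,.090))]
W=lambda p,X:np.array([p[0]+np.cos(p[2])*X[0]-np.sin(p[2])*X[1],p[1]+np.sin(p[2])*X[0]+np.cos(p[2])*X[1],X[2]])
f=lambda p:np.ravel([(proj("top",W(p,X))[0]-px(*o)) for o,X in obs])
r=least_squares(f,[.588,-.048,.2],x_scale=[.01,.01,.1]); p=r.x
print(p,np.round(f(p),2))
print("knob",W(p,(0,.045,.0775)),"grip",W(p,(-.063,-.092,.053)),"hinge",W(p,(0,-.092,.044)))
print("grip obs",ray("top",px(642,375),.06),ray("top",px(642,375),.053), proj("top",W(p,(-.063,-.092,.053))),px(642,375))
s=ctrl.read_state();R=s["tool_rot"]
c,sn=np.cos(p[2]),np.sin(p[2])
print("yaw to turn (tool y vs fixture y)", "tool y ang",np.arctan2(R[1][1],R[0][1]),"fix y ang",p[2]+np.pi/2)
for n in ["notebook"]: print(ctrl.boxes_of("top",n)[:1])
E
```

```text
[ 0.58904943 -0.04530002  0.23371233] [-0.1  -0.25  0.12 -0.44 -0.33  0.22  0.05  0.25  0.25  0.19]
knob [ 0.57862786 -0.00152342  0.0775    ] grip [ 0.54906851 -0.14938906  0.053     ] hinge [ 0.61035576 -0.13479885  0.044     ]
grip obs [ 0.5520234  -0.14801531  0.06      ] [ 0.55294137 -0.14949626  0.053     ] [[424.8138343  227.78350272]] (424.8125, 226.4375)
yaw to turn (tool y vs fixture y) tool y ang 1.1369893783814387 fix y ang 1.8045086551356482
[{'at': [0.5609, -0.3049, 0.0132], 'p': 0.55}]
```

```bash
cat >> h.py <<'E'
p=[ 0.58904943,-0.04530002,0.23371233]
W=lambda X:np.array([p[0]+np.cos(p[2])*X[0]-np.sin(p[2])*X[1],p[1]+np.sin(p[2])*X[0]+np.cos(p[2])*X[1],X[2]])
def st():
    s=ctrl.read_state();R=np.array(s["tool_rot"]);tc=np.array(s["tcp_pos"])
    c,n=np.cos(p[2]),np.sin(p[2]);F=np.array([[c,-n,0],[n,c,0],[0,0,1]])
    g=F.T@(tc-[p[0],p[1],0])
    print("t",round(s["time"],2),"TCP fix mm",np.round(g*1000,1),"rotvec tool->goal",np.round(cv2.Rodrigues(R.T@F@np.diag([-1,1,-1]))[0].ravel(),3),"F fix",np.round(F.T@s["wrist_force"],1),"gap",round(s["finger_gap"],3),"gf",round(s["grasp_force"],1),"j",np.round(s["joints"],2))
    return tc,R,F
def go(X):  # fixture-frame TCP goal mm -> tool shift in cm
    tc,R,F=st(); print("goal",X,"dp cm",np.round(R.T@(W(np.array(X)/1000)-tc)*100,2))
E
python3 -m inch '{"rot":[[0,0,-0.167],[0,0,-0.167],[0,0,-0.167],[0,0,-0.167],[0,0,0]],"dp":[[0,0,0],[0,0,0],[0,0,0],[0,0,0],[0,0,0]],"fingers":[5,5,5,5,5]}'
python3 -c "from h import *; go((-63,-92,130))"
```

```text
time: 1.27
tcp_pos: [0.2628, 0.567, 0.2312]
tool_rot: [[-0.973, -0.231, -0.0], [-0.231, 0.973, -0.0], [0.0, 0.0, -1.0]]
wrist_force: [-0.6, -0.5, 0.3]
finger_gap: 0.583
grasp_force: 0.0
t 1.27 TCP fix mm [-175.5  671.2  231.2] rotvec tool->goal [ 0.    -0.    -0.001] F fix [-0.7 -0.3  0.3] gap 0.583 gf 0.0 j [-1.08  0.42 -0.14  1.61  0.06  1.11  0.57]
goal (-63, -92, 130) dp cm [-11.3  -76.31  10.12]
```

```bash
python3 -m inch '{"rot":[[0,0,0],[0,0,0],[0,0,0],[0,0,0],[0,0,0],[0,0,0],[0,0,0],[0,0,0]],"dp":[[-0.5,-4.8,0],[-0.5,-4.8,0],[-0.5,-4.8,0],[-0.5,-4.8,0],[-0.5,-4.8,0],[-0.5,-4.8,0],[-0.5,-4.8,0],[-0.5,-4.8,0]],"fingers":[5,5,5,5,5,5,5,5]}'
python3 -m inch '{"rot":[[0,0,0],[0,0,0],[0,0,0],[0,0,0],[0,0,0],[0,0,0],[0,0,0],[0,0,0]],"dp":[[-0.8,-4.8,0],[-0.8,-4.8,0],[-0.8,-4.8,0],[-0.8,-4.8,0],[-0.8,-4.8,0],[-0.8,-4.8,0],[-0.8,-4.8,0],[-0.8,-4.8,0]],"fingers":[5,5,5,5,5,5,5,5]}' >/dev/null
python3 -c "from h import *; go((-63,-92,100))"
```

```text
time: 2.28
tcp_pos: [0.3911, 0.2014, 0.2316]
tool_rot: [[-0.974, -0.227, 0.0], [-0.227, 0.974, 0.001], [-0.001, 0.001, -1.0]]
wrist_force: [1.2, -0.8, 0.7]
finger_gap: 0.583
grasp_force: 0.0
t 3.27 TCP fix mm [-71.  -98.1 231.5] rotvec tool->goal [-0.     0.001 -0.004] F fix [ 0.5 -1.   0.4] gap 0.584 gf 0.0 j [-0.08  0.32  0.38  1.78 -0.13  1.07  2.15]
goal (-63, -92, 100) dp cm [-0.79  0.61 13.15]
```

```bash
python3 -m inch '{"rot":[[0,0,0],[0,0,0],[0,0,0],[0,0,0],[0,0,0]],"dp":[[-0.4,0.3,3.4],[-0.4,0.3,3.3],[0,0,3.3],[0,0,3.2],[0,0,0]],"fingers":[5,5,5,5,5]}' >/dev/null
python3 - <<'E'
from h import *
go((-63,-92,38))
for n in("scene","top"):
    im=ctrl.camera(n); print(n,[(np.round(b["at"],4).tolist(),round(b["p"],2)) for l in("lever_grip","pull_knob") for b in ctrl.boxes_of(n,l)[:1]])
    u,v=map(int,proj(n,W((-.03,-.04,.06)))[0]); print(u,v)
    c=im[max(v-75,0):v+75,max(u-100,0):u+100,::-1]; cv2.imwrite(f"pics/{n}1.png",cv2.resize(c,None,fx=3,fy=3,interpolation=cv2.INTER_CUBIC))
a=cv2.imread("pics/scene1.png");b=cv2.imread("pics/top1.png");print(a.shape,b.shape)
E
```

```text
t 3.9 TCP fix mm [-64.3 -90.1  97.8] rotvec tool->goal [ 0.001 -0.003 -0.003] F fix [0.2 0.3 0.5] gap 0.586 gf 0.0 j [-0.05  0.5   0.33  1.88 -0.21  0.81  2.19]
goal (-63, -92, 38) dp cm [-0.16 -0.19  5.98]
scene [([0.5682, -0.1433, 0.0572], 0.53), ([0.5734, 0.0053, 0.0835], 0.38)]
346 201
top [([0.6078, -0.1392, 0.0496], 0.52), ([0.578, 0.0005, 0.0883], 0.54)]
404 220
(450, 600, 3) (450, 600, 3)
```

View pics/scene1.png

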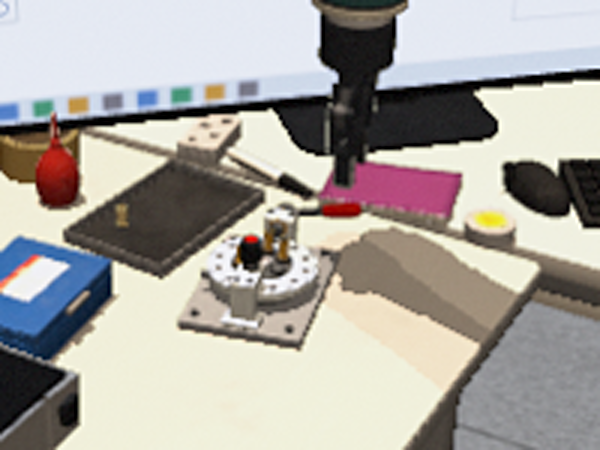

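The scene crop shows the fingers at (342,185), directly above the red grip at (340,210), so I'll descend and grip.

```bash
python3 -m inch '{"rot":[[0,0,0],[0,0,0],[0,0,0],[0,0,0],[0,0,0]],"dp":[[0,-0.2,2],[0,0,2],[0,0,1.9],[0,0,0],[0,0,0]],"fingers":[5,5,5,5,5]}' >/dev/null
python3 -c "from h import *; st()"
python3 -m inch '{"rot":[[0,0,0],[0,0,0],[0,0,0],[0,0,0],[0,0,0],[0,0,0]],"dp":[[0,0,0],[0,0,0],[0,0,0],[0,0,0],[0,0,0],[0,0,0]],"fingers":[1.5,1,1,1,1,1]}' >/dev/null
python3 -c "from h import *; st()"
```

```text
t 4.83 TCP fix mm [-63.1 -92.9  40.6] rotvec tool->goal [-0.  0.  0.] F fix [ 1.1 -0.1 -0.6] gap 0.585 gf 0.0 j [-0.02  0.59  0.3   1.89 -0.25  0.7   2.23]
t 5.58 TCP fix mm [-63.2 -91.6  40.6] rotvec tool->goal [ 0.001 -0.     0.001] F fix [-1.7  5.5  3. ] gap 0.164 gf 58.4 j [-0.02  0.59  0.29  1.89 -0.26  0.7   2.23]
```

```bash
python3 -m inch '{"rot":[[0,0,0],[0,0,0],[0,0,0],[0,0,0],[0,0,0],[0,0,0]],"dp":[[-0.2,0,-0.65],[-0.25,0,-0.62],[-0.32,0,-0.57],[-0.36,0,-0.53],[-0.42,0,-0.5],[-0.46,0,-0.45]],"fingers":[1,1,1,1,1,1]}' >/dev/null
python3 -c "from h import *; st()"
```

```text
t 6.33 TCP fix mm [-42.6 -91.6  73.4] rotvec tool->goal [0.001 0.    0.002] F fix [  7.8   4.7 -16.1] gap 0.162 gf 58.6 j [-0.04  0.56  0.31  1.84 -0.24  0.78  2.2 ]
```

```bash
python3 -m inch '{"rot":[[0,0,0],[0,0,0],[0,0,0],[0,0,0],[0,0,0],[0,0,0],[0,0,0],[0,0,0]],"dp":[[-0.52,0,-0.4],[-0.54,0,-0.35],[-0.58,0,-0.29],[-0.6,0,-0.24],[-0.62,0,-0.17],[-0.64,0,-0.1],[-0.64,0,-0.03],[-0.64,0,0.02]],"fingers":[1,1,1,1,1,1,1,1]}' >/dev/null
python3 -c "from h import *; st()"
```

```text
t 7.33 TCP fix mm [  5.1 -92.8  89.3] rotvec tool->goal [-0.  0.  0.] F fix [-1.1  0.4 -1.1] gap 0.117 gf 0.0 j [-0.06  0.6   0.32  1.72 -0.23  0.86  2.16]
```

The grip slipped out of the fingers, so I need to see where the lever stands.

```bash
python3 - <<'E'
from h import *
im=ctrl.camera("scene"); print([(np.round(b["at"],4).tolist(),round(b["p"],2)) for b in ctrl.boxes_of("scene","lever_grip")[:2]])
u,v=map(int,proj("scene",W((-.01,-.07,.08)))[0]); print(u,v)
cs=cv2.resize(im[v-37:v+38,u-50:u+50,::-1],None,fx=7,fy=7,interpolation=cv2.INTER_CUBIC); cv2.imwrite("pics/s2.png",cs)
for a in(0,.5,.8,1,1.2,1.43,1.7):
    q=proj("scene",W((-.0636*np.cos(a+.14),-.092,.044+.0636*np.sin(a+.14))))[0]; print(a,np.round((q-[u-50,v-37])*7))
E
```

```text
[([0.5873, -0.1387, 0.0898], 0.52)]
342 189
0 [481. 314.]
0.5 [459. 253.]
0.8 [430. 221.]
1 [407. 205.]
1.2 [381. 193.]
1.43 [349. 184.]
1.7 [311. 184.]
```

View pics/s2.png

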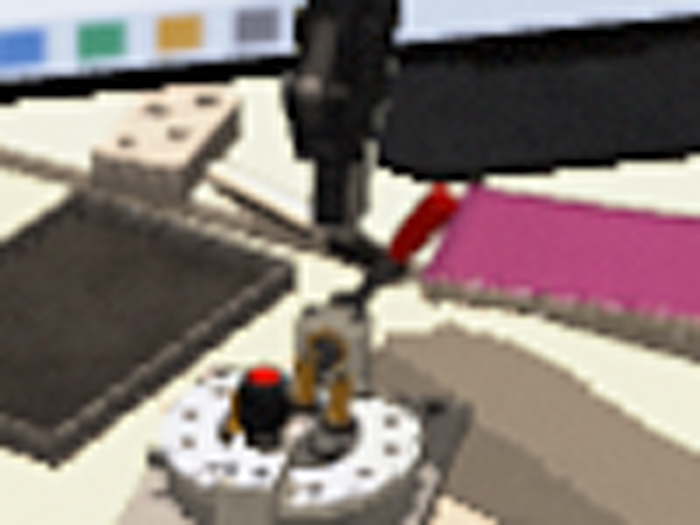

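The lever grip is at crop (425,220), which puts it at about 0.85 rad. The fingers are behind it. I'll go over the top to its front and push it back with closed fingers.

```bash
python3 -m inch '{"rot":[[0,0,0],[0,0,0],[0,0,0],[0,0,0],[0,0,0],[0,0,0],[0,0,0],[0,0,0]],"dp":[[0,0,-2.8],[0,0,-2.8],[3,0.1,0],[3,0,0],[3.2,0,0],[0,0,2.6],[0,0,2.6],[0,0,0]],"fingers":[0,0,0,0,0,0,0,0]}' >/dev/null
python3 -c "from h import *; st()"
python3 -m inch '{"rot":[[0,0,0],[0,0,0],[0,0,0],[0,0,0],[0,0,0],[0,0,0],[0,0,0],[0,0,0]],"dp":[[-0.8,0,0],[-0.8,0,0],[-0.8,0,0],[-0.8,0,0],[-0.8,0,0],[-0.8,0,0],[-0.8,0,0],[0,0,0]],"fingers":[0,0,0,0,0,0,0,0]}' >/dev/null
python3 -c "from h import *; st()"
```

```text
t 8.43 TCP fix mm [-88.5 -91.3  91.9] rotvec tool->goal [ 0.001 -0.003  0.   ] F fix [-0.2 -0.3  1.2] gap 0.001 gf 0.0 j [-0.04  0.48  0.33  1.93 -0.22  0.77  2.22]
t 9.43 TCP fix mm [-30.7 -91.5  93. ] rotvec tool->goal [-0.     0.     0.001] F fix [-0.1 -0.4  0.5] gap 0.001 gf 0.0 j [-0.06  0.55  0.32  1.8  -0.23  0.82  2.18]
```

```bash
python3 -m inch '{"rot":[[0,0,0],[0,0,0],[0,0,0],[0,0,0],[0,0,0]],"dp":[[-0.5,0,0],[-0.5,0,0],[-0.5,0,0],[-0.4,0,0],[-0.2,0,0]],"fingers":[0,0,0,0,0]}' 
python3 - <<'E'
from h import *
st()
im=ctrl.camera("scene")
u,v=342,189
cs=cv2.resize(im[v-37:v+38,u-50:u+50,::-1],None,fx=7,fy=7,interpolation=cv2.INTER_CUBIC); cv2.imwrite("pics/s3.png",cs)
E
```

```text
time: 10.05
tcp_pos: [0.6004, -0.1368, 0.0931]
tool_rot: [[-0.973, -0.232, -0.0], [-0.232, 0.973, -0.0], [0.0, -0.0, -1.0]]
wrist_force: [-2.5, -0.2, 1.6]
finger_gap: -0.003
grasp_force: 1.2
t 10.05 TCP fix mm [-10.2 -91.6  93.1] rotvec tool->goal [-0.    -0.     0.001] F fix [-2.5  0.4  1.6] gap -0.003 gf 1.2 j [-0.07  0.58  0.32  1.75 -0.23  0.85  2.17]
```

View pics/s3.png

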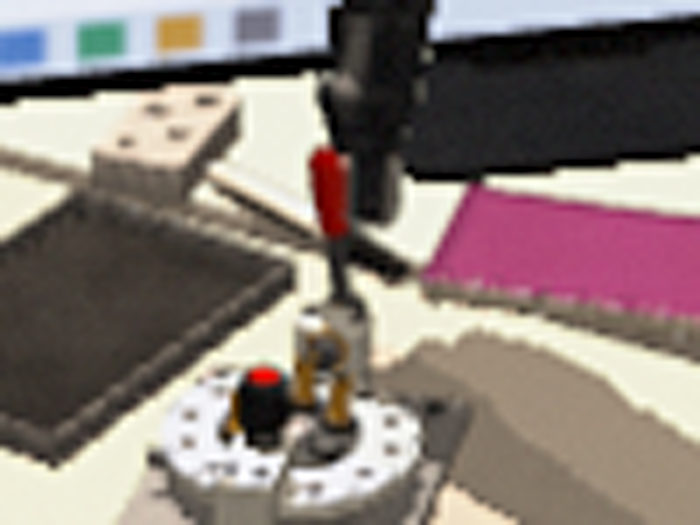

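The lever's grip is now at (330,192), about 1.57 rad. I'll push it on to the stop.

```bash
python3 -m inch '{"rot":[[0,0,0],[0,0,0],[0,0,0]],"dp":[[-0.3,0,0],[-0.3,0,0],[-0.2,0,0]],"fingers":[0,0,0]}' 
python3 -c "from h import *; st()"
```

```text
time: 10.48
tcp_pos: [0.6076, -0.135, 0.0929]
tool_rot: [[-0.973, -0.232, -0.001], [-0.232, 0.973, -0.0], [0.001, 0.0, -1.0]]
wrist_force: [-8.1, -2.4, 2.2]
finger_gap: -0.0
grasp_force: 4.7
t 10.47 TCP fix mm [ -2.7 -91.6  92.9] rotvec tool->goal [ 0.    -0.001  0.   ] F fix [-8.4 -0.5  2.2] gap -0.0 gf 4.7 j [-0.07  0.59  0.32  1.74 -0.23  0.86  2.16]
```

```bash
python3 -m inch '{"rot":[[0,0,0],[0,0,0],[0,0,0],[0,0,0],[0,0,0],[0,0,0],[0,0,0],[0,0,0]],"dp":[[2.8,0,0],[0,0,-3],[0,0,-2.8],[-0.6,3.4,0],[-0.6,3.5,0],[-0.7,3.4,0],[-0.6,3.4,0],[0,0,0]],"fingers":[0,0,0,0,5,5,5,5]}' >/dev/null
python3 - <<'E'
from h import *
go((0,45,67))
im=ctrl.camera("scene"); print([(np.round(b["at"],4).tolist(),round(b["p"],2)) for l in("lever_grip","pull_knob") for b in ctrl.boxes_of("scene",l)[:1]], W((0,.045,.08)))
u,v=342,189
cs=cv2.resize(im[v-37:v+38,u-50:u+50,::-1],None,fx=7,fy=7,interpolation=cv2.INTER_CUBIC); cv2.imwrite("pics/s4.png",cs)
E
```

```text
t 11.47 TCP fix mm [ -4.5  48.4 151.2] rotvec tool->goal [0.001 0.001 0.005] F fix [-0.6 -0.3 -0.1] gap 0.585 gf 0.0 j [-0.31  0.43  0.32  1.83 -0.17  0.91  1.9 ]
goal (0, 45, 67) dp cm [-0.44 -0.35  8.42]
[([0.6179, -0.1305, 0.0662], 0.64), ([0.5742, 0.0052, 0.0859], 0.61)] [ 0.57862786 -0.00152342  0.08      ]
```

View pics/s4.png

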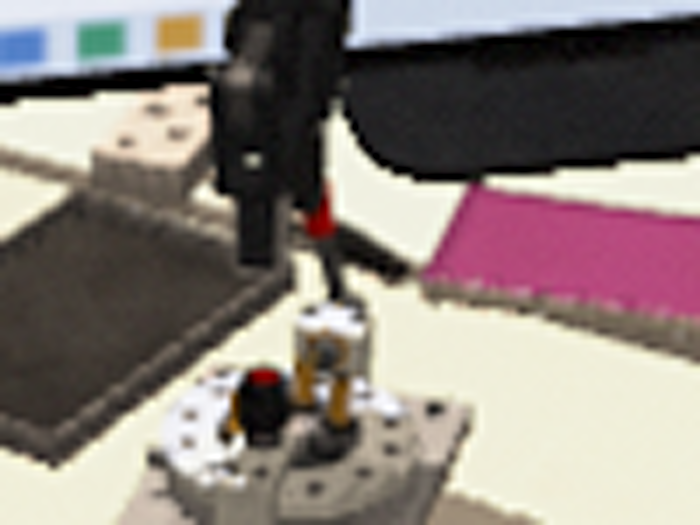

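The lever stays up (lower grip at (320,215)) and the fingers are above the knob at (263,395). Next I'll descend and grip it.

```bash
python3 -m inch '{"rot":[[0,0,0],[0,0,0],[0,0,0],[0,0,0],[0,0,0]],"dp":[[-0.4,-0.35,2.2],[0,0,2.2],[0,0,2.2],[0,0,1.8],[0,0,0]],"fingers":[5,5,5,5,5]}' >/dev/null
python3 -c "from h import *; st()"
python3 -m inch '{"rot":[[0,0,0],[0,0,0],[0,0,0],[0,0,0],[0,0,0],[0,0,0]],"dp":[[0,0,0],[0,0,0],[0,0,0],[0,0,0],[0,0,0],[0,0,0]],"fingers":[3,2,1,1,1,1]}' >/dev/null
python3 -c "from h import *; st()"
```

```text
t 12.25 TCP fix mm [-2.2 41.4 66.1] rotvec tool->goal [-0.    -0.002 -0.   ] F fix [ 0.3 -0.8  0.4] gap 0.584 gf 0.0 j [-0.27  0.56  0.29  1.86 -0.22  0.75  1.95]
t 13.0 TCP fix mm [-0.8 45.  68.3] rotvec tool->goal [0.003 0.001 0.003] F fix [-4.5 18.1 13.3] gap 0.217 gf 58.2 j [-0.27  0.55  0.28  1.86 -0.22  0.76  1.95]
```

```bash
python3 -m inch '{"rot":[[0,0,0],[0,0,0],[0,0,0],[0,0,0]],"dp":[[0,0.2,-0.2],[0,0.15,-0.2],[0,0,-0.2],[0,0,0]],"fingers":[1,1,1,1]}' >/dev/null
python3 -c "from h import *; st()"
python3 -m inch '{"rot":[[0,0,0],[0,0,0],[0,0,0],[0,0,0],[0,0,0]],"dp":[[0,0,-0.25],[0,0,-0.25],[0,0,-0.25],[0,0,-0.25],[0,0,0]],"fingers":[1,1,1,1,1]}' >/dev/null
python3 -c "from h import *; st()"
```

```text
t 13.5 TCP fix mm [-1.1 45.5 73.4] rotvec tool->goal [0.    0.001 0.001] F fix [ 4.5  2.  -7.3] gap 0.218 gf 59.1 j [-0.28  0.55  0.29  1.86 -0.22  0.76  1.94]
t 14.12 TCP fix mm [-1.3 45.6 82.7] rotvec tool->goal [-0.     0.     0.001] F fix [  8.8   1.3 -16.5] gap 0.214 gf 62.0 j [-0.28  0.53  0.29  1.86 -0.21  0.78  1.93]
```

```bash
python3 -m inch '{"rot":[[0,0,0],[0,0,0],[0,0,0],[0,0,0],[0,0,0],[0,0,0],[0,0,0],[0,0,0]],"dp":[[0,0,-0.05],[0,0,0],[0,0,0],[0,0,0],[0,0,0],[0,0,0],[0,0,0],[0,0,0]],"fingers":[1,1,1,1,1,1,1,1]}' >/dev/null
python3 - <<'E'
from h import *
st()
im=ctrl.camera("scene")
u,v=342,199
cs=cv2.resize(im[v-37:v+38,u-50:u+50,::-1],None,fx=8,fy=8,interpolation=cv2.INTER_CUBIC); cv2.imwrite("pics/s5.png",cs)
E
```

```text
t 15.12 TCP fix mm [-1.4 45.6 82.7] rotvec tool->goal [-0.    -0.     0.001] F fix [ 10.3   1.6 -25.3] gap 0.215 gf 61.5 j [-0.28  0.53  0.3   1.86 -0.21  0.78  1.93]
```

View pics/s5.png

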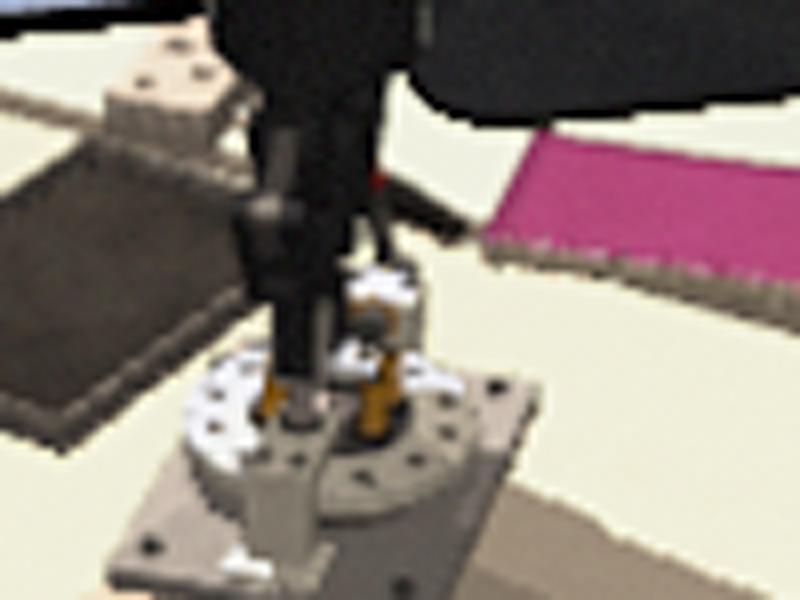

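The force rises against the stop with no further travel, so the plunger is fully out. The picture shows cases at about (270,395), (375,400), (395,370) and (370,320). I'll compare those with where they should be before and after the plate turns.

```bash
python3 -m inch '{"rot":[[0,0,0],[0,0,0],[0,0,0],[0,0,0],[0,0,0],[0,0,0],[0,0,0],[0,0,0]],"dp":[[0,0,0],[0,0,0],[0,0,0],[0,0,0],[0,0,0],[0,0,0],[0,0,0],[0,0,0]],"fingers":[1,1,1,1,1,1,1,1]}' >/dev/null
python3 - <<'E'
from h import *
st()
c=np.array([*p[:2],0])
for a in(0,.52,1.047):
    print(a)
    for uv in((298,237),(285,292),(402,267),(383,325)):
        q=ray("top",px(*uv),.061)-c; x,y=q[:2]
        X=c+[x*np.cos(a)+y*np.sin(a),-x*np.sin(a)+y*np.cos(a),0]
        print(round(np.hypot(x,y),4),[np.round((proj("scene",X+[0,0,z])[0]-[292,162])*8).astype(int).tolist() for z in(.061,.036)])
im=ctrl.camera("top")[180:255,345:445,::-1]
cv2.imwrite("pics/t5.png",cv2.resize(im,None,fx=8,fy=8,interpolation=cv2.INTER_CUBIC))
E
```

```text
t 16.18 TCP fix mm [-1.4 45.6 82.7] rotvec tool->goal [-0.    -0.     0.001] F fix [ 10.6   1.7 -25.8] gap 0.215 gf 61.5 j [-0.28  0.53  0.29  1.86 -0.21  0.78  1.93]
0
0.0228 [[278, 364], [276, 422]]
0.0246 [[318, 384], [316, 442]]
0.0182 [[351, 329], [349, 386]]
0.0216 [[391, 352], [388, 409]]
0.52
0.0228 [[272, 348], [271, 405]]
0.0246 [[288, 376], [286, 433]]
0.0182 [[371, 337], [369, 394]]
0.0216 [[384, 367], [382, 424]]
1.047
0.0228 [[282, 333], [281, 390]]
0.0246 [[269, 360], [268, 417]]
0.0182 [[381, 349], [379, 406]]
0.0216 [[364, 378], [361, 435]]
```

View pics/t5.png

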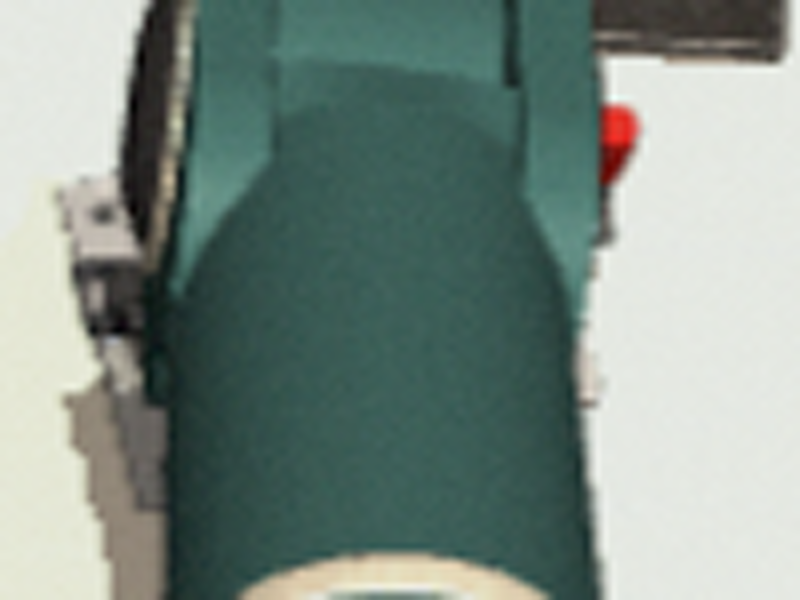

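The case positions match 1.047 rad: left one at (270,360–415), front right one down to about 440. The lever is up, with its red grip visible at (618,140) in the top crop. I'm handing the job in.

```bash
python3 -c "from plant import ctrl; print(ctrl.sign_off())"
```

```text
the job is handed in; nothing more can be done
None
```

I handed the job in with the clamp lever up at its stop, the plunger held fully out, and the plate turned to its end stop, going by the case positions in the last picture; no verdict came back.

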